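# Clamp a carved block in its bench easel, flip the kickstand and hold the frame upright

## Robot

A 6-joint arm with a two-finger parallel gripper is mounted at the origin on the work surface. World frame = base frame: x ahead of the robot, y to its left, z up, the work surface at z = 0. Lengths are in m, angles in rad, forces in N, time in s.
With the tool pointing down it reaches from about 0.35 to 0.775 m from the base axis. Payload 7.3 kg.
Tool frame: the origin (TCP) lies midway between the tips of the shut fingers; the grasp point (between the pads) lies 19 mm behind it (robot.tcp_to_grasp is the distance from the TCP to the grasp point, in m); x points along the fingers, z is the direction in which the jaws open and shut, and the axes are right-handed (so a half turn about x gives the same grasp; the last joint's range is limited). The gripper opens to 92 mm and grips with 3 to 60 N. Pads are 19 mm wide; open, the fingers measure 130 mm over their backs; the gripper's body (75 mm by 190 mm) begins 47 mm behind the grasp point.
Start: joints at [1.189, 0.342, 1.524, -0, 1.275, -0.146], TCP at [0.123, 0.51, 0.227] pointing down, gripper open.
Joint ranges: [-2.53, 2.53], [-0.77, 2.02], [0.04, 2.7], [-1, 4.14], [0.28, 2.66], [-3.11, 3.11]. Speed limits (rad/s): [2.57, 2.57, 3.14, 3.14, 3.14, 3.14].

## Interface

Orientations are given as [roll, pitch, yaw] about the fixed x, y, z axes, in that order (R = Rz(yaw) Ry(pitch) Rx(roll)).
In Python, from cell import robot gives the robot as it stands.
- The arm moves only by the tool move_arm, never from a script. Its argument "deltas" is a list of rows, each an object with "dp": the shift along the tool's x, y, z in m, a list of three; "turn": the turn, a rotation vector about the tool's x, y, z in degrees, a list of three. A call has 1 to 10 rows; each row is the pose to reach, as a shift and turn from the pose commanded when the call began, along the tool's axes at that moment; what a row does not reach only later rows make up. A row lasts 1/10 s, in which the tool goes at most 50 mm and 8.59 degrees, less where a joint would pass 70% of its speed; a pose out of reach is approached as far as the arm can. A call with a gripper value outside its range is refused whole. "hand" is the finger opening in m, from 0 to 0.0918, set as the call begins (left out, the last holds). The fingers move at their own pace and stop on an object; "squeeze" is the grip in N (left out, the last holds). Time passes only in rows, so rows that repeat a pose let the fingers close. It gives the time, the measured TCP pose, the force and the opening at its end, in the units of the state.
- robot.observe(): the state, without advancing time (a new reading comes with each control period).
- robot.read_camera(name): name is "side" or "top" or "wrist"; returns (picture, depth): 420x560x3 uint8, red, green, blue; 420x560 float32, m along the optical axis (not along the pixel's ray), 0 where there is no reading.
- robot.camera_info(name): a dict with "fx", "fy", "cx", "cy" (pixels), "R" (3x3) and "t" (3): a world point X has camera coordinates R X + t. Camera axes: x right, y down, z forward; pixel columns grow to the right and rows downward; lengths in m; the calibration is good to about 2 mm. A picture is of the moment at which its call begins: read the wrist's pose just before it. camera_info takes no time and is no camera call; for the wrist camera it gives the pose at the moment of the call.
- robot.hand_in(): hands the job in, once; it reports no verdict.
The state is a dict: "time": time; "qpos": joint angles; "qvel": joint speeds; "joint_efforts": joint torques, N m; "tool_pos": TCP position; "tool_rot": TCP orientation; "contact_force": force on the tool from outside, world axes, zero at the start; "torque": the same for the moment, N m; "opening": finger opening in m.
Only numpy, scipy, OpenCV 4.12 (cv2) and the standard library are available. Lean on these libraries where they do the work, as an engineer would, in place of code of your own. Each camera call takes 0.05 s, during which the arm holds its last target.

## Task

A carved printing block has just been set on the tilting bench easel, which still leans back on its rest: slide the easel's top clamp down until it bears on the block, and then flip the side kickstand forward and down, over centre, until it is fully down against its stop. Then take hold of the frame (its mast head is the handle) and bring it up gently until it is upright with the kickstand's foot standing firmly on the brass plate, so that the chips can be brushed out of the cuts. Finish while still holding it there, as it tips back if let go, with the block clamped in place and the tools and other things on the bench undisturbed.

Things in the scene. Friction and masses are not known exactly. Their poses are not given: they have to be found in the camera images.
- frame_hinge (a point): Middle of the easel frame's hinge line, 40 mm above the bench, on the easel's wooden base board (320 x 330 x 20 mm, 200 mm behind and 120 mm ahead of the hinge; fixed). Its x axis points level the way the easel faces (forward, away from the robot), y along the hinge to the easel's left, z up. The easel is turned up to 17 degrees either way
- frame (a joint): Hinge of the wooden easel frame (about 1.4 kg with clamp, kickstand and block), rad. 0 = leaning back 0.384 rad (22 degrees) towards the robot on its rest (start); grows as it comes forward; 0.384 = upright, where the lowered kickstand's foot meets its plate. All weight lies behind the hinge, so it falls back if let go: about 3 N at the mast head lift it off its rest, 1 to 2 N hold it upright
- mast_head (a point): Handle of the frame: centre of the grip zone at the top of the pale wooden mast (36 mm wide along the hinge, 18 mm thick, dark cap), 25 mm below its top end. Moves with the frame: 36 mm behind and 270 mm above the hinge line in the upright frame. z up along the mast, x forward out of the frame's face. Once the clamp is down, 55 mm of mast below this point are free
- clamp (a joint): Slide of the top clamp along the mast, m: the gap between the clamp's jaw and the block's top edge. Starts 0.03 to 0.055; 0 = bearing on the block. Held by about 4 N of friction wherever it is left, so some 5 to 15 N pushed on it along the mast brings it down; the block stops it
- clamp_jaw (a point): Middle of the underside of the clamp's jaw, a level wooden bar 190 mm long, 30 mm deep and 16 mm high lying across in front of the mast; axes as the frame's (z up along the mast)
- clamp_left (a point): Middle of the top face of the clamp bar's left wing, 75 mm left of the mast's centre line: a place to push down on from above
- clamp_right (a point): The same on the right wing, 75 mm right of the mast's centre line (the side away from the kickstand)
- kickstand (a joint): Hub hinge of the kickstand, rad. 0 = folded up, parallel to the mast, where it starts; grows as the leg swings forward and down; 3.23 = fully down at its stop, 5 degrees past straight down. The coil spring beside the hub pulls it to the nearer end: dead centre at 1.25, some 1 to 2 N at the foot to move it; once past dead centre it snaps down by itself
- kick_hub (a point): Kickstand's hub (red boss 28 mm across) on a steel bracket at the frame's left side, fixed to the frame: in the upright frame 50 mm ahead of the hinge line, 135 mm left of the middle, 120 mm above the hinge line. The leg turns in the vertical plane through it, square to the hinge line
- kick_foot (a point): Centre of the kickstand's black rubber foot (ball of 9 mm radius), 128 mm from the hub at the end of a round steel leg 12 mm thick; its z axis points from hub to foot. Folded, the foot stands up free beside the frame, 25 mm clear of the block's edge
- foot_plate: Brass plate let onto the base board, 70 x 34 mm, top 23 mm above the bench, on which the kickstand's foot lands; its origin lies under the middle of the hinge line at bench height, the plate itself 45 mm forward and 135 mm to the left of that
- block_centre (a point): Centre of the carved woodblock (loose, 200 mm wide, 150 mm high, 22 mm thick, 0.4 kg) standing on the ledge, leaning on the frame behind an 8 mm lip; z up along the mast, x out of its carved face
- block_top (a point): Middle of the block's top edge, where the clamp bears
- gouge_a_mid (a point): Gouge (220 mm carving tool, brown wooden handle 26 mm thick, steel blade) lying on the bench beside the easel's right (-y) edge; point at mid-length, 13 mm up. Not to be disturbed
- gouge_b_mid (a point): Gouge with dark red-brown handle, 220 mm, 26 mm thick, lying on the bench beside the easel's left (+y) edge, on the kickstand's side; point at mid-length, 13 mm up. Not to be disturbed
- gouge_c_mid (a point): Gouge with pale tan handle, 210 mm, lying on the left beyond the red-brown one; point at mid-length, 13 mm up. Not to be disturbed
- mallet_mid (a point): Wooden carver's mallet lying on the left, 310 x 60 x 46 mm; point at its middle, 23 mm up. Not to be disturbed
- whetstone: Two-coloured whetstone 180 x 60 x 27 mm lying on the right; origin at its underside. Not to be disturbed
- chip_brush: Flat chip brush 175 mm long, 50 mm wide, 20 mm high, on the bench to the right of the easel; origin at its underside. Not to be disturbed
Mind the look-alikes: they are no part of the job. Leave any red look-alike of the part that bears block_centre alone.

How it is judged:
On the way, in this order (a step that is already met when the one before it is completed fails the run):
1. the clamp is down on the block's top edge, while the frame still leans on its rest (z of clamp_jaw in the frame of block_top between -0.004 and 0.003 m and value of joint clamp below 0.004 m and value of joint frame below 0.15 rad), for 0.2 s.
2. the kickstand is fully down, while the frame still leans back (all of step 1 and value of joint kickstand above 3.1 rad), for 0.2 s.
3. the frame is held upright with the kickstand's foot on its plate (value of joint frame between 0.334 and 0.434 rad and contact force between kickstand and foot_plate above 1 N and contact force between the fingers and frame above 1 N and value of joint kickstand above 3.1 rad), for 0.3 s.
At the end, for the whole second after the job is handed in: Gripper still holding the frame (over 1 N); frame still, within 0.05 rad of upright; kickstand fully down (over 3.1 rad), its foot pressing on the brass plate (over 1 N); clamp bearing on the block (gap under 3 mm); block in its place on the ledge (within 8 mm) (all of step 3 and z of clamp_jaw in the frame of block_top between -0.004 and 0.003 m and value of joint clamp below 0.004 m and velocity of joint frame between -0.05 and 0.05 rad/s and z of block_centre in the frame of mast_head between -0.173 and -0.157 m and x of block_centre in the frame of mast_head between 0.01 and 0.03 m); the arm keeps its last pose, push and grip.
It fails at once if a tool or other thing lying on the bench is disturbed (moved over 30 mm) (distance of any of gouge_a_mid, gouge_b_mid, gouge_c_mid, mallet_mid, whetstone, chip_brush from where it was at the start of the episode above 0.03 m).
It fails at once if the frame is flung or dropped (faster than 1.2 rad/s) (velocity of joint frame above 1.2 rad/s or velocity of joint frame below -1.2 rad/s).
It also fails if it takes over 58 s, if anything falls off the work surface, if the arm or the gripper's body presses on something with over 40 N, if the wrist force passes 120 N, or if a joint passes its speed limit or range.

## Working session

There is one attempt and no reset: what is moved stays moved. The work goes in short steps, Python scripts to look and compute and a tool call to move; the robot and the scene stay as the last step left them, time stands still between calls to the robot, and variables do not carry over. Pictures are saved under pics/ and viewed, and the job is handed in when it is done.

Besides the shell and the picture viewer there is one more tool, called after "Emit:" as a command line: name --argument value ..., lists and objects as JSON in quotes. move_arm: Moves the arm, as the interface text tells. Its arguments: {"type":"object","properties":{"deltas":{"type":"array"},"hand":{"type":"number"},"squeeze":{"type":"number"}},"required":["deltas"]}

```bash
ls; mkdir -p pics; python3 - <<'E'
from cell import robot
import cv2,numpy as np
s=robot.observe();print({k:np.round(v,3).tolist() for k,v in s.items()})
for n in ["side","top","wrist"]:
    p,d=robot.read_camera(n); cv2.imwrite(f"pics/{n}0.png",p[:,:,::-1]); np.save(f"{n}0_d.npy",d)
    i=robot.camera_info(n); np.savez(f"{n}0_i.npz",**i)
    print(n,{k:np.round(v,3).tolist() for k,v in i.items()})
E
```

```text
pics
{'time': 0.0, 'qpos': [1.189, 0.343, 1.525, 0.0, 1.275, -0.146], 'qvel': [0.001, 0.001, -0.0, -0.001, 0.001, -0.0], 'joint_efforts': [-0.001, -43.125, -24.422, 0.072, 0.056, -0.0], 'tool_pos': [0.122, 0.51, 0.226], 'tool_rot': [2.994, 1.569, -1.954], 'contact_force': [-0.811, 0.312, -0.258], 'torque': [-0.013, 0.01, -0.001], 'opening': 0.092}
side {'fx': 499.125, 'fy': 499.125, 'cx': 276.889, 'cy': 209.264, 'R': [[0.977, -0.213, -0.012], [-0.173, -0.756, -0.631], [0.125, 0.618, -0.776]], 't': [-0.473, 0.183, 1.679]}
top {'fx': 420.272, 'fy': 420.272, 'cx': 276.883, 'cy': 216.063, 'R': [[0.003, -1.0, -0.006], [-0.993, -0.002, -0.121], [0.121, 0.006, -0.993]], 't': [-0.017, 0.486, 1.326]}
wrist {'fx': 325.04, 'fy': 325.04, 'cx': 277.799, 'cy': 206.87, 'R': [[0.234, 0.972, 0.0], [0.932, -0.224, 0.285], [0.277, -0.066, -0.958]], 't': [-0.524, -0.034, 0.391]}
```

View pics/side0.png

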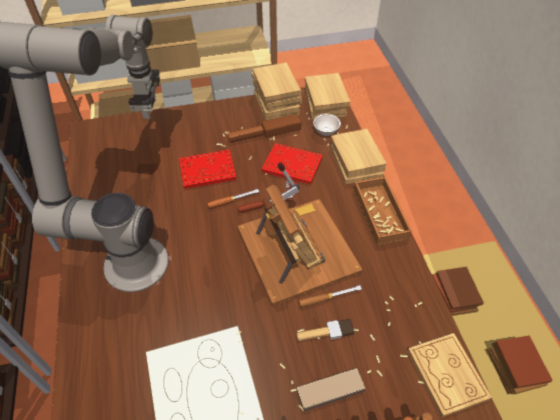

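View pics/top0.png

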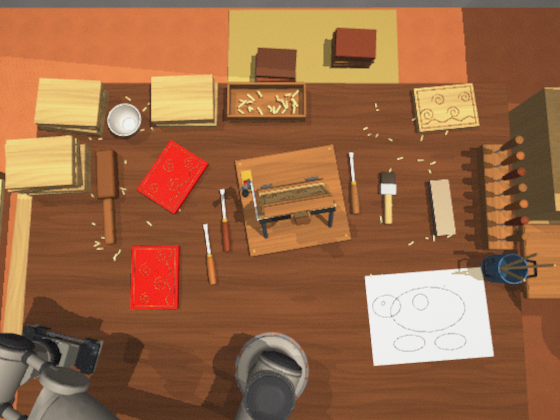

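View pics/wrist0.png

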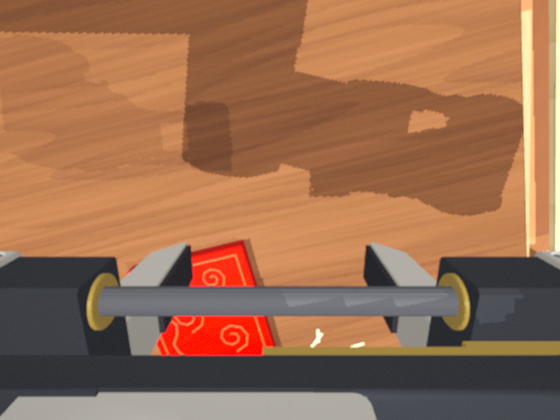

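```bash
python3 - <<'E'
import cv2,numpy as np
t=cv2.imread("pics/top0.png")[130:270,220:360]; cv2.imwrite("pics/top0c.png",cv2.resize(t,None,fx=4.2,fy=4.2,interpolation=cv2.INTER_CUBIC))
t=cv2.imread("pics/side0.png")[150:300,230:370]; cv2.imwrite("pics/side0c.png",cv2.resize(t,None,fx=4,fy=4,interpolation=cv2.INTER_CUBIC))
E
```

```text
(no output)
```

View pics/top0c.png

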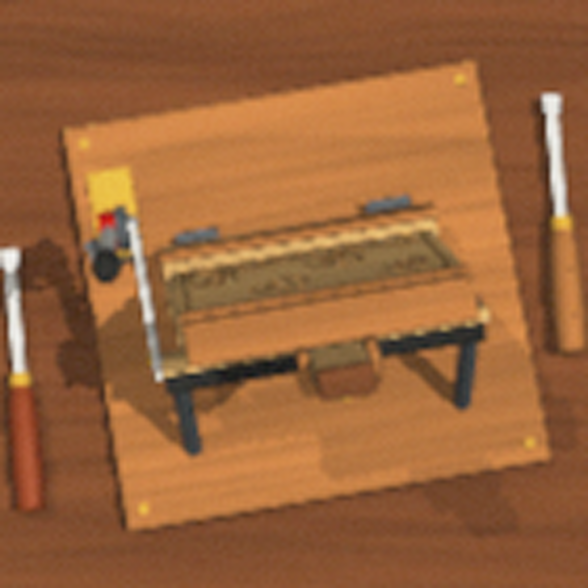

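View pics/side0c.png

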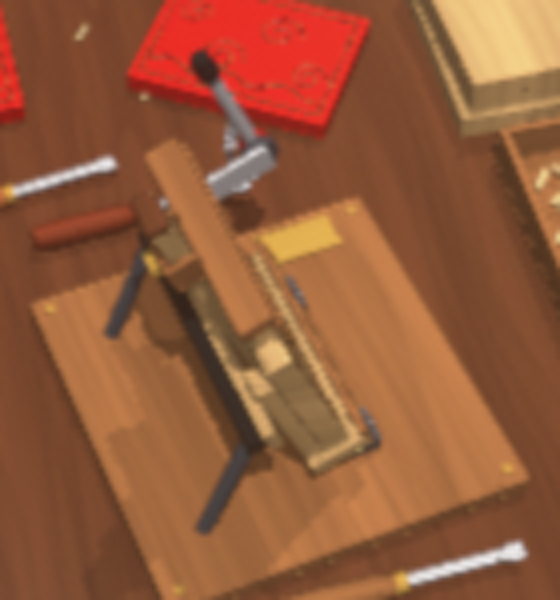

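```bash
cat > h.py <<'E'
import numpy as np,cv2
def load(n): return {k:v for k,v in np.load(n).items()}
def ray_z(i,u,v,z):
    R,t=i['R'],i['t']; c=-R.T@t
    d=R.T@np.array([(u-i['cx'])/i['fx'],(v-i['cy'])/i['fy'],1]); s=(z-c[2])/d[2]; return c+s*d
def proj(i,X):
    X=np.atleast_2d(X); c=X@i['R'].T+i['t']; return np.c_[i['fx']*c[:,0]/c[:,2]+i['cx'],i['fy']*c[:,1]/c[:,2]+i['cy']]
E
python3 - <<'E'
from h import *
i=load("top0_i.npz")
px=np.array([(64,128),(475,62),(550,460),(128,530)])/4.2+[220,130]
P=np.array([ray_z(i,u,v,.02)[:2] for u,v in px]); print(P.round(4))
M=np.array([(.12,.165),(.12,-.165),(-.2,-.165),(-.2,.165)])
mc=M.mean(0);pc=P.mean(0);H=(M-mc).T@(P-pc);a=np.arctan2(H[0,1]-H[1,0],H[0,0]+H[1,1])
R=np.array([[np.cos(a),-np.sin(a)],[np.sin(a),np.cos(a)]]);t=pc-R@mc
print("top yaw",np.degrees(a),"hinge",t,"res",(P-(M@R.T+t)).round(4))
i=load("side0_i.npz")
px=np.array([(33,303),(360,200),(527,478)])/4+[230,150]
P=np.array([ray_z(i,u,v,.02)[:2] for u,v in px]);print(P.round(4))
Q=M[[3,0,1]]@R.T+t;print((P-Q).round(4))
E
```

```text
[[ 0.6719  0.1224]
 [ 0.7255 -0.2013]
 [ 0.4114 -0.2546]
 [ 0.3572  0.0688]]
top yaw 9.551948573194036 hinge [ 0.58093816 -0.05952686] res [[-0.     -0.0007]
 [-0.0011  0.001 ]
 [ 0.0003  0.0009]
 [ 0.0008 -0.0012]]
[[ 0.3607  0.0668]
 [ 0.6712  0.1167]
 [ 0.7248 -0.2004]]
[[ 0.0044 -0.0032]
 [-0.0007 -0.0064]
 [-0.0019  0.0019]]
```

```bash
cat >> h.py <<'E'
YAW=np.radians(9.55); H0=np.array([.581,-.060,.040])
Rz=np.array([[np.cos(YAW),-np.sin(YAW),0],[np.sin(YAW),np.cos(YAW),0],[0,0,1]])
def Rf(q):
    p=.384-q; c,s=np.cos(p),np.sin(p)
    return Rz@np.array([[c,0,-s],[0,1,0],[s,0,c]])
def F(p,q=0): return np.atleast_2d(p)@Rf(q).T+H0
def box(x,y,z): return np.array([(a,b,c) for a in x for b in y for c in z])
def foot(k,q=0): return F([.05-.0*0+.128*np.sin(k),.135,.12+.128*np.cos(k)],q)[0]
E
cat > ov.py <<'E'
from h import *
import sys
def draw(img,i,gap,s,off,q=0,k=0):
    im=cv2.resize(img[off[1]:off[3],off[0]:off[2]],None,fx=s,fy=s,interpolation=cv2.INTER_CUBIC)
    def pt(X): return [tuple(int(a) for a in (p-off[:2])*s) for p in proj(i,X)]
    def bx(b,c):
        p=pt(F(b,q))
        for a in range(8):
            for e in (1,2,4):
                if not a&e: cv2.line(im,p[a],p[a|e],c,1)
    bx(box((-.045,-.027),(-.018,.018),(.2,.295)),(255,0,255))
    bx(box((-.027,.003),(-.095,.095),(.18+gap,.196+gap)),(0,255,0))
    bx(box((-.027,-.005),(-.1,.1),(.03,.18)),(255,255,0))
    p=pt([F([.05,.135,.12],q)[0],foot(k,q)]); cv2.line(im,p[0],p[1],(0,0,255),2)
    return im
if __name__=="__main__":
    g=float(sys.argv[1])
    cv2.imwrite("pics/ovt%s.png"%sys.argv[2],draw(cv2.imread("pics/top0.png"),load("top0_i.npz"),g,5,[225,140,345,240]))
    cv2.imwrite("pics/ovs%s.png"%sys.argv[2],draw(cv2.imread("pics/side0.png"),load("side0_i.npz"),g,5,[240,155,350,275]))
E
python3 ov.py .045 1
```

```text
(no output)
```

View pics/ovt1.png

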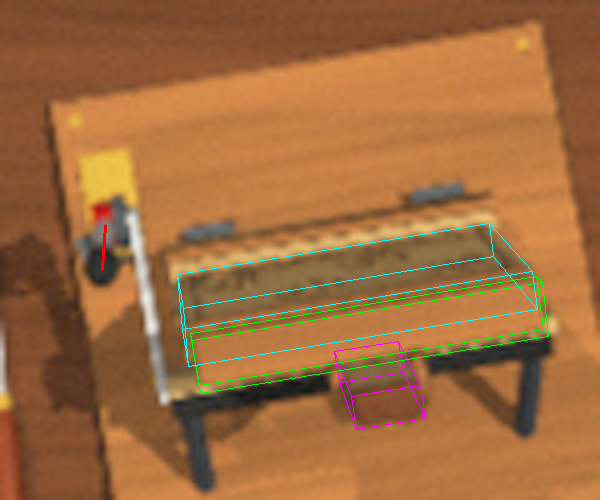

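View pics/ovs1.png

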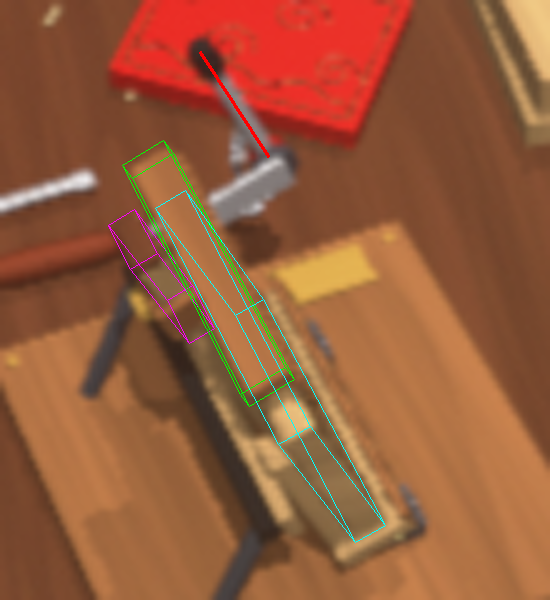

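```bash
python3 - <<'E'
from h import *
for n in ("top","side"):
    i=load(n+"0_i.npz"); d=np.load(n+"0_d.npy")
    V,U=np.mgrid[140:240,225:345] if n=="top" else np.mgrid[155:275,240:350]
    D=d[V,U]; c=np.stack([(U-i['cx'])/i['fx']*D,(V-i['cy'])/i['fy']*D,D],-1)
    W=(c-i['t'])@i['R']; f=(W-H0)@Rf(0)
    m=D>0
    print(n,"zmax",np.percentile(W[m][:,2],[50,90,99]))
    # bar: pts around frame x in(-.03,.006), z>.19
    def st(mask,l):
        q=f[mask&m]; print(l,len(q), q.mean(0).round(4) if len(q) else '', np.percentile(q,[5,50,95],axis=0).round(3).tolist() if len(q) else '')
    st((abs(f[...,1])<.085)&(f[...,2]>.2)&(f[...,0]>-.024),"bar")
    st((abs(f[...,1])<.03)&(f[...,2]>.25),"masthead")
    st((abs(f[...,1]-.135)<.03)&(f[...,2]>.22),"foot")
E
```

```text
top zmax [0.02166134 0.24803619 0.29688387]
bar 855 [-5.800e-03 -1.000e-04  2.355e-01] [[-0.022, -0.076, 0.221], [-0.005, -0.0, 0.238], [0.008, 0.076, 0.242]]
masthead 206 [-0.0321  0.0036  0.2794] [[-0.045, -0.02, 0.251], [-0.03, 0.004, 0.292], [-0.025, 0.025, 0.298]]
foot 53 [0.0529 0.1369 0.2509] [[0.044, 0.129, 0.233], [0.054, 0.137, 0.254], [0.06, 0.145, 0.259]]
side zmax [0.0187067  0.16178414 0.27861509]
bar 487 [-0.0084 -0.003   0.2349] [[-0.023, -0.076, 0.221], [-0.008, -0.005, 0.236], [0.005, 0.076, 0.241]]
masthead 148 [-0.0365 -0.0074  0.2786] [[-0.049, -0.023, 0.252], [-0.036, -0.012, 0.285], [-0.027, 0.015, 0.297]]
foot 53 [0.0489 0.132  0.2435] [[0.041, 0.127, 0.221], [0.048, 0.132, 0.244], [0.057, 0.14, 0.258]]
```

```bash
cat >> h.py <<'E'
from scipy.spatial.transform import Rotation as Ro
def Rtool(s): return Ro.from_euler('xyz',s['tool_rot']).as_matrix()
def goal(tx,tz):
    tx=np.array(tx,float);tx/=np.linalg.norm(tx);tz=np.array(tz,float);tz-=tx*(tx@tz);tz/=np.linalg.norm(tz)
    return np.c_[tx,np.cross(tz,tx),tz]
def delta(s,P=None,R=None):
    Rt=Rtool(s); dp=Rt.T@(np.array(P)-s['tool_pos']) if P is not None else np.zeros(3)
    tr=np.degrees(Ro.from_matrix(Rt.T@R).as_rotvec()) if R is not None else np.zeros(3)
    return dp.round(4),tr.round(2)
E
python3 - <<'E'
from h import *
from cell import robot
s=robot.observe(); print(Rtool(s).round(3))
for n,p in dict(mh=[-.036,0,.27],cr=[-.01,-.075,.239],cl=[-.01,.075,.239],hub=[.05,.135,.12],foot=[.05,.135,.248]).items(): print(n,F(p)[0].round(4))
print("mh up",F([-.036,0,.27],.384)[0])
fx,fy,fz=Rf(0).T; print(fx,fy,fz)
for lean in (0,.384):
  for sg in (1,-1):
    tx=-(np.cos(lean)*np.array([0,0,1])-np.sin(lean)*Rz[:,0])
    R=goal(tx,sg*Rz[:,0]); print(lean,sg,"jaw along fx",delta(s,[.45,-.1,.42],R), "jaw along y",delta(s,None,goal(tx,sg*Rz[:,1])))
E
```

```text
[[-0.    -0.972  0.234]
 [-0.001  0.234  0.972]
 [-1.     0.    -0.001]]
mh [ 0.4483 -0.0823  0.2769]
cr [ 0.496  -0.1504  0.2578]
cl [ 0.4711 -0.0024  0.2578]
hub [0.56   0.0734 0.17  ]
foot [0.5127 0.0654 0.2887]
mh up [ 0.54549892 -0.0659727   0.31      ]
[0.91432401 0.15382573 0.37463215] [-0.16590824  0.98614119  0.        ] [-0.3694402  -0.06215456  0.92717353]
0 1 jaw along fx (array([-0.1933, -0.4609, -0.517 ]), array([ 6.694e+01, -6.000e-02,  3.000e-02])) jaw along y (array([0., 0., 0.]), array([-2.306e+01, -6.000e-02, -2.000e-02]))
0 -1 jaw along fx (array([-0.1933, -0.4609, -0.517 ]), array([-1.1306e+02, -3.0000e-02, -7.0000e-02])) jaw along y (array([0., 0., 0.]), array([ 1.5694e+02, -3.0000e-02,  9.0000e-02]))
0.384 1 jaw along fx (array([-0.1933, -0.4609, -0.517 ]), array([ 66.09, -19.49, -12.82])) jaw along y (array([0., 0., 0.]), array([-22.76,  -4.49, -21.72]))
0.384 -1 jaw along fx (array([-0.1933, -0.4609, -0.517 ]), array([-111.44,   14.29,  -21.74])) jaw along y (array([0., 0., 0.]), array([154.37, -30.04,   6.21]))
```

Emit:
move_arm --deltas '[{"dp": [-0.05,0,0],"turn": [0,0,0]},{"dp": [-0.1,0,0],"turn": [0,0,0]},{"dp": [-0.15,-0.02,-0.0],"turn": [8,0,0]},{"dp": [-0.19,-0.06,-0.02],"turn": [16,0,0]},{"dp": [-0.193,-0.11,-0.04],"turn": [24,0,0]},{"dp": [-0.193,-0.16,-0.06],"turn": [32,0,0]},{"dp": [-0.193,-0.2,-0.09],"turn": [40,0,0]},{"dp": [-0.193,-0.24,-0.12],"turn": [48,0,0]},{"dp": [-0.193,-0.27,-0.16],"turn": [56,0,0]},{"dp": [-0.193,-0.3,-0.2],"turn": [66.9,0,0]}]' --hand 0.0

```text
time: 1.15
tool_pos: [0.3613, 0.2598, 0.4192]
tool_rot: [-2.86, 1.57, -2.658]
contact_force: [0.7, 1.1, 0.4]
opening: 0.0162
```

```bash
python3 - <<'E'
from h import *
from cell import robot
s=robot.observe(); print(s['qpos'].round(3) if hasattr(s['qpos'],'round') else s['qpos'],Rtool(s).round(3))
tx=-np.array([0,0,1.])
print(delta(s,[.46,-.15,.42],goal(tx,Rz[:,0])))
tx=-(np.cos(.2)*np.array([0,0,1])-np.sin(.2)*Rz[:,0])
print(delta(s,[.46,-.15,.42],goal(tx,Rz[:,0])))
E
```

```text
[ 0.451  0.112  1.308 -0.     1.723  0.249] [[-0.001 -0.2    0.98 ]
 [-0.     0.98   0.2  ]
 [-1.    -0.    -0.001]]
(array([-0.0007, -0.4212,  0.0146]), array([ 2.01, -0.04,  0.01]))
(array([-0.0007, -0.4212,  0.0146]), array([  2.  , -11.5 ,  -0.19]))
```

Emit:
move_arm --deltas '[{"dp": [0,-0.05,0.0],"turn": [2,0,0]},{"dp": [0,-0.1,0.0],"turn": [2,-4,0]},{"dp": [0,-0.15,0.0],"turn": [2,-8,0]},{"dp": [0,-0.2,0.0],"turn": [2,-12,0]},{"dp": [0,-0.25,0.0],"turn": [2,-16,0]},{"dp": [0,-0.3,0.0],"turn": [2,-20,0]},{"dp": [0,-0.35,0.0],"turn": [2,-22,0]},{"dp": [0,-0.4,0.01],"turn": [2,-22,0]},{"dp": [0,-0.42,0.01],"turn": [2,-22,0]},{"dp": [0,-0.42,0.01],"turn": [2,-22,0]}]'

```text
time: 2.15
tool_pos: [0.457, -0.1502, 0.4184]
tool_rot: [0.022, 1.189, 0.19]
contact_force: [-0.5, 0.1, -0.4]
opening: 0.0007
```

```bash
cat > look.py <<'E'
from h import *
from cell import robot
import sys
n,tag=sys.argv[1],sys.argv[2]
s=robot.observe(); i=robot.camera_info(n); p,d=robot.read_camera(n)
cv2.imwrite(f"pics/{n}{tag}.png",p[:,:,::-1]); np.save(f"{n}{tag}_d.npy",d); np.savez(f"{n}{tag}_i.npz",**i)
if len(sys.argv)>3:
    a=[int(x) for x in sys.argv[3].split(',')]
    c=p[a[1]:a[3],a[0]:a[2],::-1]; f=min(780/c.shape[1],590/c.shape[0]); cv2.imwrite(f"pics/{n}{tag}c.png",cv2.resize(c,None,fx=f,fy=f,interpolation=cv2.INTER_CUBIC))
print(s['time'],np.round(s['tool_pos'],4),np.round(Rtool(s),3).tolist(),np.round(s['qpos'],3),np.round(s['contact_force'],1),s['opening'])
E
python3 look.py wrist 1
```

```text
2.15 [ 0.457  -0.1502  0.4184] [[0.366, -0.169, 0.915], [0.07, 0.986, 0.153], [-0.928, 0.008, 0.373]] [-0.671 -0.016  1.505  0.291  1.403 -0.851] [-0.5  0.1 -0.4] 0.0006759475516604246
```

View pics/wrist1.png

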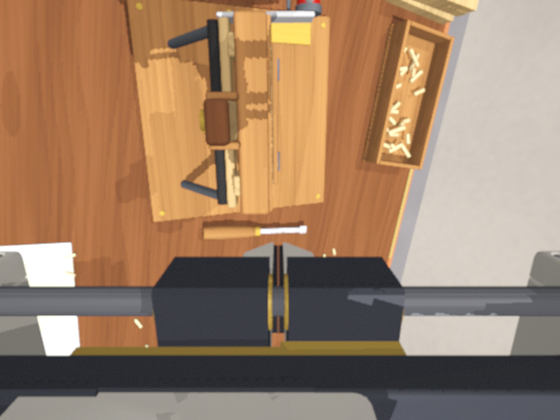

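```bash
python3 - <<'E'
from h import *
from ov import draw
i=load("wrist1_i.npz"); cv2.imwrite("pics/ovw1.png",draw(cv2.imread("pics/wrist1.png"),i,.043,2.8,[120,0,360,210]))
d=np.load("wrist1_d.npy")
V,U=np.mgrid[0:230,130:340];D=d[V,U]; c=np.stack([(U-i['cx'])/i['fx']*D,(V-i['cy'])/i['fy']*D,D],-1)
f=((c-i['t'])@i['R']-H0)@Rf(0); m=D>0
def st(l,mask):
    q=f[mask&m]; print(l,len(q),np.percentile(q,[2,50,98],axis=0).round(4).tolist())
st("bar",(f[...,2]>.22)&(f[...,2]<.255)&(abs(f[...,1])<.13)&(f[...,0]>-.035)&(f[...,0]<.03))
st("mast",(f[...,2]>.27)&(abs(f[...,1])<.05))
E
```

```text
bar 7271 [[-0.0282, -0.0882, 0.2224], [-0.0115, 0.0121, 0.2378], [0.0046, 0.092, 0.2511]]
mast 1258 [[-0.046, -0.0167, 0.2732], [-0.0355, 0.0014, 0.2951], [-0.0271, 0.018, 0.2969]]
```

View pics/ovw1.png

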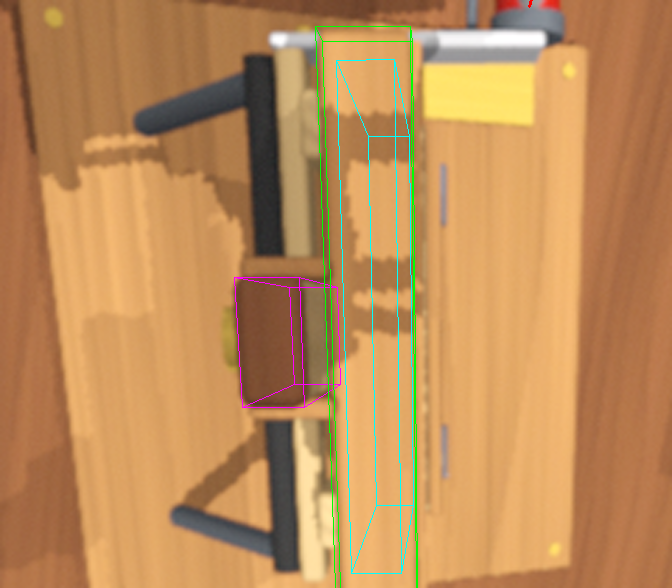

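```bash
python3 - <<'E'
from h import *
from cell import robot
s=robot.observe(); R=goal(-Rf(0)[:,2],Rf(0)[:,0])
for z in (.26,.24,.196): print(z,F([-.012,-.07,z])[0],*delta(s,F([-.012,-.07,z])[0],R))
E
```

```text
0.26 [ 0.48558724 -0.14703598  0.27656953] [ 0.1427 -0.0049 -0.0264] [ 0.06 -0.09 -0.54]
0.24 [ 0.49297604 -0.14579289  0.25802606] [ 0.1627 -0.005  -0.0264] [ 0.06 -0.09 -0.54]
0.196 [ 0.50923141 -0.14305809  0.21723043] [ 0.2067 -0.0055 -0.0263] [ 0.06 -0.09 -0.54]
```

Emit:
move_arm --deltas '[{"dp": [0.03,-0.01,-0.026],"turn": [0,0,0]},{"dp": [0.07,-0.01,-0.026],"turn": [0,0,0]},{"dp": [0.11,-0.01,-0.026],"turn": [0,0,0]},{"dp": [0.14,-0.01,-0.026],"turn": [0,0,0]},{"dp": [0.15,-0.01,-0.026],"turn": [0,0,0]},{"dp": [0.16,-0.01,-0.026],"turn": [0,0,0]},{"dp": [0.17,-0.01,-0.026],"turn": [0,0,0]},{"dp": [0.178,-0.01,-0.026],"turn": [0,0,0]}]'

```text
time: 3.0
tool_pos: [0.5009, -0.1484, 0.2458]
tool_rot: [0.015, 1.185, 0.188]
contact_force: [-1.6, 2.4, 3.7]
opening: 0.0004
```

```bash
cat > st.py <<'E'
from h import *
from cell import robot
s=robot.observe(); f=(s['tool_pos']-H0)@Rf(0)
print(s['time'],"frame",f.round(4),"F",np.round(s['contact_force'],1),"along mast",(np.array(s['contact_force'])@Rf(0)[:,2]).round(2),s['opening'])
E
python3 st.py
```

```text
3.0 frame [-0.0097 -0.0739  0.2259] F [-1.6  2.4  3.7] along mast 3.91 0.00042708230123444664
```

Emit:
move_arm --deltas '[{"dp": [0.005,0,0],"turn": [0,0,0]},{"dp": [0.01,0,0],"turn": [0,0,0]},{"dp": [0.015,0,0],"turn": [0,0,0]},{"dp": [0.02,0,0],"turn": [0,0,0]},{"dp": [0.023,0,0],"turn": [0,0,0]},{"dp": [0.025,0,0],"turn": [0,0,0]},{"dp": [0.025,0,0],"turn": [0,0,0]}]'

```text
time: 3.7
tool_pos: [0.5094, -0.147, 0.2212]
tool_rot: [0.018, 1.188, 0.191]
contact_force: [0.7, 0.8, 0.6]
opening: 0.0002
```

```bash
python3 st.py
```

```text
3.7 frame [-0.011  -0.0739  0.1999] F [0.7 0.8 0.6] along mast 0.3 0.0001504518082072248
```

Emit:
move_arm --deltas '[{"dp": [0.002,0,0],"turn": [0,0,0]},{"dp": [0.004,0,0],"turn": [0,0,0]},{"dp": [0.005,0,0],"turn": [0,0,0]}]'

```text
time: 4.0
tool_pos: [0.511, -0.1468, 0.2174]
tool_rot: [0.016, 1.187, 0.189]
contact_force: [-10.7, -1.7, 15.0]
opening: 0.0004
```

```bash
python3 st.py
```

```text
4.0 frame [-0.0109 -0.074   0.1957] F [-10.7  -1.7  15. ] along mast 17.91 0.0004170104316079431
```

Emit:
move_arm --deltas '[{"dp": [0.006,0,0],"turn": [0,0,0]},{"dp": [0.006,0,0],"turn": [0,0,0]},{"dp": [0.006,0,0],"turn": [0,0,0]}]'

```text
time: 4.3
tool_pos: [0.5147, -0.1464, 0.2186]
tool_rot: [0.003, 1.179, 0.178]
contact_force: [-28.9, 4.9, 52.3]
opening: 0.0002
```

```bash
python3 st.py
```

```text
4.3 frame [-0.007  -0.0742  0.1955] F [-28.9   4.9  52.3] along mast 58.86 0.0001970989436300903
```

Emit:
move_arm --deltas '[{"dp": [-0.03,0,0],"turn": [0,0,0]},{"dp": [-0.08,0,0],"turn": [0,0,0]},{"dp": [-0.13,0,0],"turn": [0,0,0]},{"dp": [-0.17,0,0],"turn": [0,0,0]},{"dp": [-0.2,0,0],"turn": [0,0,0]},{"dp": [-0.2,0.05,0],"turn": [0,0,0]},{"dp": [-0.2,0.1,0],"turn": [0,0,0]}]'

```text
time: 5.0
tool_pos: [0.4222, -0.0621, 0.3976]
tool_rot: [0.019, 1.187, 0.187]
contact_force: [0.7, 1.5, -1.1]
opening: 0.0006
```

```bash
python3 st.py; python3 look.py wrist 2; python3 - <<'E'
from h import *
from cell import robot
from ov import draw
i=load("wrist2_i.npz"); cv2.imwrite("pics/ovw2.png",draw(cv2.imread("pics/wrist2.png"),i,.0,2.4,[60,0,390,240]))
d=np.load("wrist2_d.npy")
V,U=np.mgrid[0:240,60:390];D=d[V,U]; c=np.stack([(U-i['cx'])/i['fx']*D,(V-i['cy'])/i['fy']*D,D],-1)
f=((c-i['t'])@i['R']-H0)@Rf(0); m=D>0
def st(l,mask):
    q=f[mask&m]; print(l,len(q),np.percentile(q,[2,50,98],axis=0).round(4).tolist() if len(q) else '')
st("bar",(f[...,2]>.17)&(f[...,2]<.255)&(abs(f[...,1])<.09)&(abs(f[...,1])>.03)&(f[...,0]>-.03)&(f[...,0]<.03))
st("foot",(f[...,2]>.2)&(abs(f[...,1]-.135)<.03)&(f[...,0]>.02))
s=robot.observe(); R=goal(-Rf(0)[:,2],Rf(0)[:,0])
for z in ([0,.14,.35],[0,.14,.225],[.025,.14,.215]): print(z,*delta(s,F(z)[0],R))
E
```

```text
5.0 frame [-0.0115  0.0243  0.3904] F [ 0.7  1.5 -1.1] along mast -1.4 0.0005528903499913476
5.0 [ 0.4222 -0.0621  0.3976] [[0.368, -0.168, 0.914], [0.07, 0.986, 0.153], [-0.927, 0.007, 0.375]] [-0.513 -0.147  1.677  0.252  1.319 -0.708] [ 0.7  1.5 -1.1] 0.0005528903499913476
bar 1937 [[-0.027, -0.0407, 0.1813], [-0.0117, 0.0563, 0.1965], [0.0043, 0.0888, 0.1982]]
foot 507 [[0.0389, 0.1271, 0.2055], [0.0454, 0.1345, 0.2546], [0.0553, 0.1434, 0.2588]]
[0, 0.14, 0.35] [0.0425 0.1072 0.0126] [ 0.29  0.06 -0.78]
[0, 0.14, 0.225] [0.1675 0.1055 0.0124] [ 0.29  0.06 -0.78]
[0.025, 0.14, 0.215] [0.1775 0.1053 0.0374] [ 0.29  0.06 -0.78]
```

View pics/ovw2.png

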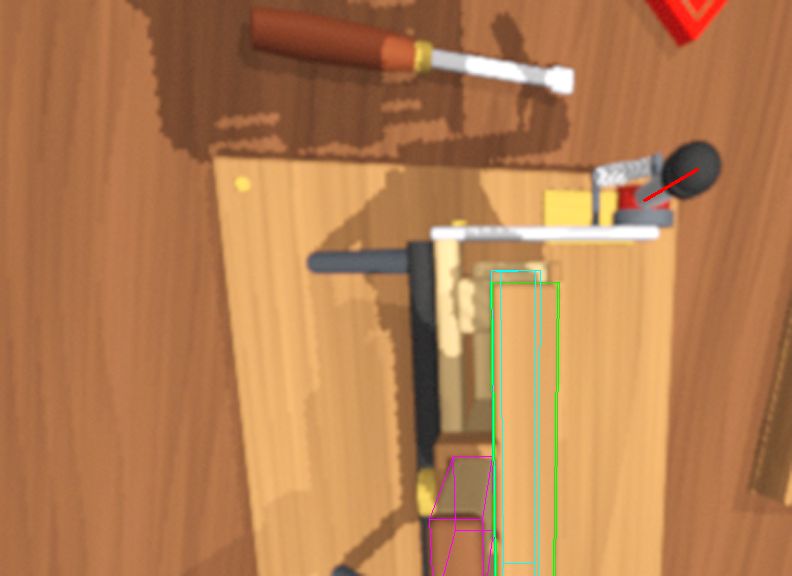

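Emit:
move_arm --deltas '[{"dp": [0.01,0.05,0.006],"turn": [0,0,0]},{"dp": [0.02,0.1,0.005],"turn": [0,0,-0.8]},{"dp": [0.04,0.106,0.002],"turn": [0,0,-0.8]},{"dp": [0.085,0.106,0.002],"turn": [0,0,-0.8]},{"dp": [0.13,0.106,0.002],"turn": [0,0,-0.8]},{"dp": [0.165,0.106,0.002],"turn": [0,0,-0.8]},{"dp": [0.175,0.106,0.004],"turn": [0,0,-0.8]},{"dp": [0.177,0.106,0.015],"turn": [0,0,-0.8]},{"dp": [0.177,0.106,0.025],"turn": [0,0,-0.8]}]'

```text
time: 5.95
tool_pos: [0.4938, 0.059, 0.2453]
tool_rot: [-0.018, 1.185, 0.151]
contact_force: [-0.5, -0.9, 0.3]
opening: 0.0006
```

```bash
python3 st.py; python3 look.py side 3 220,130,380,250
```

```text
5.95 frame [0.0155 0.1318 0.2152] F [-0.5 -0.9  0.3] along mast 0.51 0.0005686537070818311
5.95 [0.4938 0.059  0.2453] [[0.372, -0.167, 0.913], [0.057, 0.986, 0.157], [-0.926, -0.007, 0.376]] [-0.095  0.073  1.89   0.127  0.808 -0.335] [-0.5 -0.9  0.3] 0.0005686537070818311
```

View pics/side3c.png

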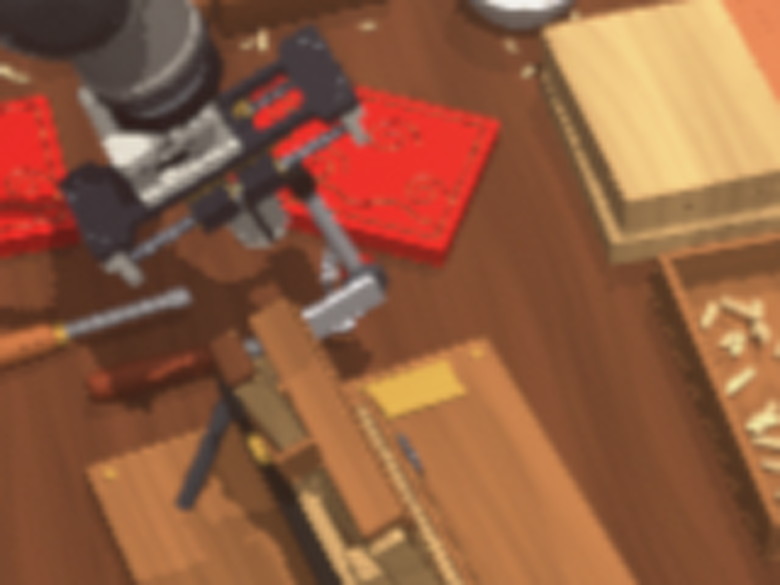

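Emit:
move_arm --deltas '[{"dp": [0.0,0.003,0.01],"turn": [0,0,0]},{"dp": [0.001,0.003,0.02],"turn": [0,0,0]},{"dp": [0.001,0.003,0.0285],"turn": [0,0,0]},{"dp": [0.003,0.003,0.038],"turn": [0,0,0]},{"dp": [0.005,0.003,0.047],"turn": [0,0,0]},{"dp": [0.009,0.003,0.056],"turn": [0,0,0]},{"dp": [0.013,0.003,0.064],"turn": [0,0,0]},{"dp": [0.019,0.003,0.072],"turn": [0,0,0]}]'

```text
time: 6.8
tool_pos: [0.5656, 0.0745, 0.2529]
tool_rot: [-0.017, 1.186, 0.152]
contact_force: [-1.6, -0.6, 2.2]
opening: 0.0005
```

```bash
python3 st.py; python3 look.py side 4 220,130,380,250
```

```text
6.8 frame [0.0864 0.1352 0.1947] F [-1.6 -0.6  2.2] along mast 2.68 0.0004682281162858599
6.8 [0.5656 0.0745 0.2529] [[0.371, -0.167, 0.914], [0.057, 0.986, 0.158], [-0.927, -0.006, 0.375]] [-0.045  0.204  1.708  0.098  0.854 -0.264] [-1.6 -0.6  2.2] 0.0004682281162858599
```

View pics/side4c.png

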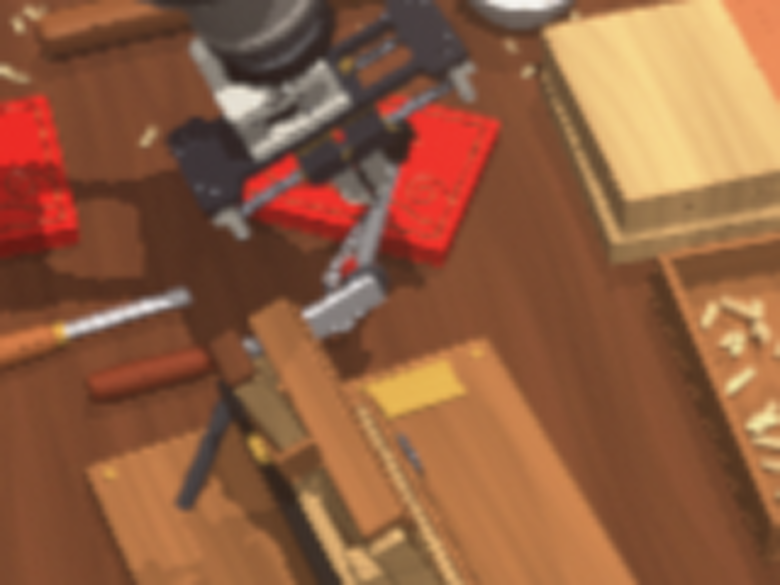

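Emit:
move_arm --deltas '[{"dp": [0.006,0.003,0.008],"turn": [0,0,0]},{"dp": [0.012,0.003,0.015],"turn": [0,0,0]},{"dp": [0.018,0.003,0.021],"turn": [0,0,0]},{"dp": [0.026,0.003,0.027],"turn": [0,0,0]},{"dp": [0.035,0.003,0.032],"turn": [0,0,0]},{"dp": [0.044,0.003,0.036],"turn": [0,0,0]},{"dp": [0.053,0.003,0.039],"turn": [0,0,0]},{"dp": [0.06,0.003,0.041],"turn": [0,0,0]},{"dp": [0.06,0.003,0.041],"turn": [0,0,0]}]'

```text
time: 7.75
tool_pos: [0.6237, 0.0874, 0.2111]
tool_rot: [-0.016, 1.189, 0.154]
contact_force: [1.4, 0.1, 1.2]
opening: 0.0007
```

```bash
python3 st.py; python3 look.py side 5 220,130,380,250
```

```text
7.75 frame [0.1258 0.1382 0.1337] F [1.4 0.1 1.2] along mast 0.55 0.0006873315190057591
7.75 [0.6237 0.0874 0.2111] [[0.368, -0.168, 0.914], [0.057, 0.986, 0.158], [-0.928, -0.006, 0.373]] [-0.014  0.352  1.622  0.088  0.792 -0.233] [1.4 0.1 1.2] 0.0006873315190057591
```

View pics/side5c.png

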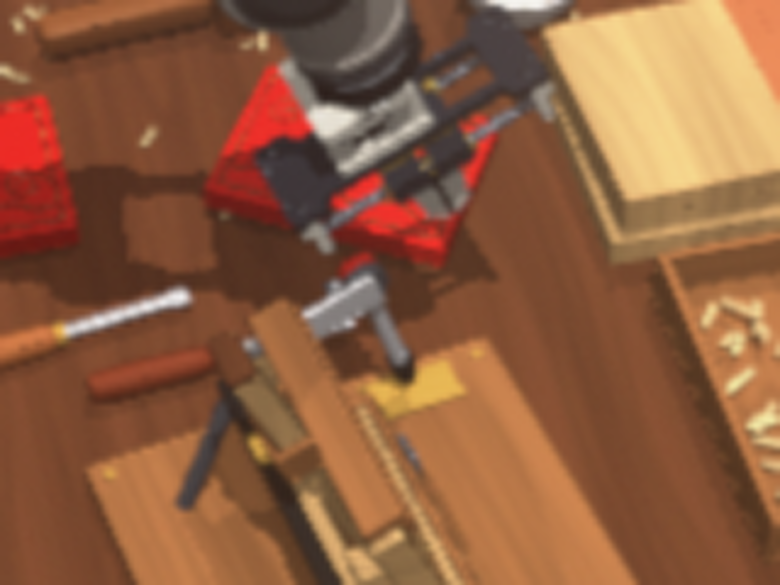

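Emit:
move_arm --deltas '[{"dp": [-0.05,0.005,0],"turn": [0,0,0]},{"dp": [-0.1,0.005,0],"turn": [0,0,0]},{"dp": [-0.15,0.005,0],"turn": [0,0,0]},{"dp": [-0.2,0.005,0],"turn": [0,0,0]},{"dp": [-0.24,0.005,0],"turn": [0,0,0]}]' --hand 0.0918

```text
time: 8.3
tool_pos: [0.5328, 0.0785, 0.4389]
tool_rot: [-0.019, 1.183, 0.151]
contact_force: [-0.1, 0.9, 0.6]
opening: 0.036
```

```bash
python3 st.py; python3 look.py side 6;python3 look.py wrist 6; python3 - <<'E'
from h import *
from cell import robot
from ov import draw
cv2.imwrite("pics/ovs6.png",draw(cv2.imread("pics/side6.png"),load("side6_i.npz"),0,4.5,[240,150,370,280],k=3.23))
s=robot.observe()
print(foot(3.23))
for sg in (1,-1):
  R=goal(-Rf(0)[:,2],sg*Rf(0)[:,1])
  for z in ([-.036,0,.37],[-.036,0,.251]): print(sg,z,*delta(s,F(z)[0],R))
E
```

```text
8.3 frame [0.1267 0.1446 0.3791] F [-0.1  0.9  0.6] along mast 0.53 0.03595761204126274
8.3 [0.5328 0.0785 0.4389] [[0.374, -0.168, 0.912], [0.057, 0.986, 0.158], [-0.926, -0.007, 0.378]] [-0.039  0.057  1.379  0.074  1.325 -0.213] [-0.1  0.9  0.6] 0.03595761204126274
8.35 [0.5329 0.0785 0.4462] [[0.384, -0.168, 0.908], [0.057, 0.986, 0.158], [-0.922, -0.009, 0.388]] [-0.039  0.051  1.369  0.074  1.329 -0.213] [-0.1 -0.3  5.5] 0.039925553689174616
[0.59675628 0.07954807 0.04754383]
1 [-0.036, 0, 0.37] [ 0.0114 -0.1435 -0.1661] [-89.72   0.25   0.94]
1 [-0.036, 0, 0.251] [ 0.1303 -0.1426 -0.1677] [-89.72   0.25   0.94]
-1 [-0.036, 0, 0.37] [ 0.0114 -0.1435 -0.1661] [90.27  0.94 -0.25]
-1 [-0.036, 0, 0.251] [ 0.1303 -0.1426 -0.1677] [90.27  0.94 -0.25]
```

View pics/ovs6.png

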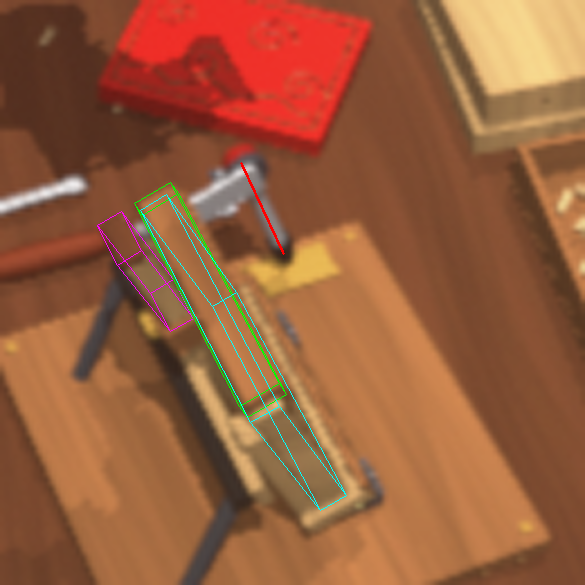

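View pics/wrist6.png

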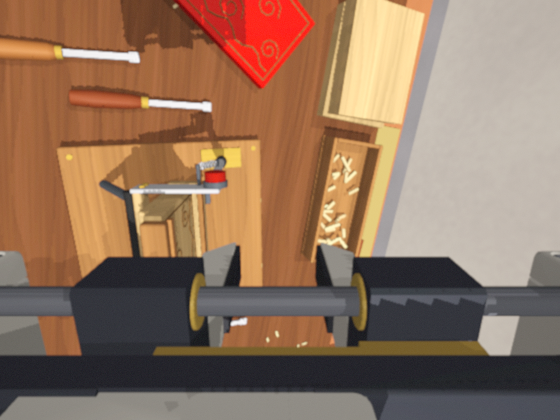

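Emit:
move_arm --deltas '[{"dp": [0,-0.02,-0.02],"turn": [-8.5,0,0]},{"dp": [0,-0.04,-0.04],"turn": [-17,0,0]},{"dp": [0,-0.06,-0.06],"turn": [-25.5,0,0]},{"dp": [0,-0.08,-0.08],"turn": [-34,0,0]},{"dp": [0,-0.1,-0.1],"turn": [-42.5,0,0]},{"dp": [0.005,-0.12,-0.12],"turn": [-51,0,0]},{"dp": [0.01,-0.14,-0.14],"turn": [-59.5,0,0]},{"dp": [0.01,-0.143,-0.16],"turn": [-68,0,0]},{"dp": [0.01,-0.143,-0.166],"turn": [-76.5,0,0]},{"dp": [0.01,-0.143,-0.166],"turn": [-85,0,0]}]' --hand 0.0918

```text
time: 9.4
tool_pos: [0.4089, -0.0883, 0.3635]
tool_rot: [-1.469, 1.188, 0.153]
contact_force: [0.0, 0.1, 0.5]
opening: 0.0914
```

```bash
python3 look.py wrist 7; python3 - <<'E'
from h import *
from cell import robot
from ov import draw
cv2.imwrite("pics/ovw7.png",draw(cv2.imread("pics/wrist7.png"),load("wrist7_i.npz"),0,1.4,[0,0,560,420],k=3.23))
s=robot.observe()
print((s['tool_pos']-H0)@Rf(0),s['opening'])
R=goal(-Rf(0)[:,2],Rf(0)[:,1])
for z in ([-.036,0,.37],[-.036,0,.251]): print(z,*delta(s,F(z)[0],R))
E
```

```text
9.4 [ 0.4089 -0.0883  0.3635] [[0.369, -0.928, -0.058], [0.057, -0.04, 0.998], [-0.928, -0.372, 0.038]] [-0.599 -0.151  1.77   0.272  1.248 -2.272] [0.  0.1 0.5] 0.09141474754131025
[-0.03993032  0.0005861   0.36540785] 0.09185484304727484
[-0.036, 0, 0.37] [-0.0046 -0.004  -0.0002] [-6.1  -0.31 -0.02]
[-0.036, 0, 0.251] [ 0.1144 -0.004   0.0005] [-6.1  -0.31 -0.02]
```

View pics/ovw7.png

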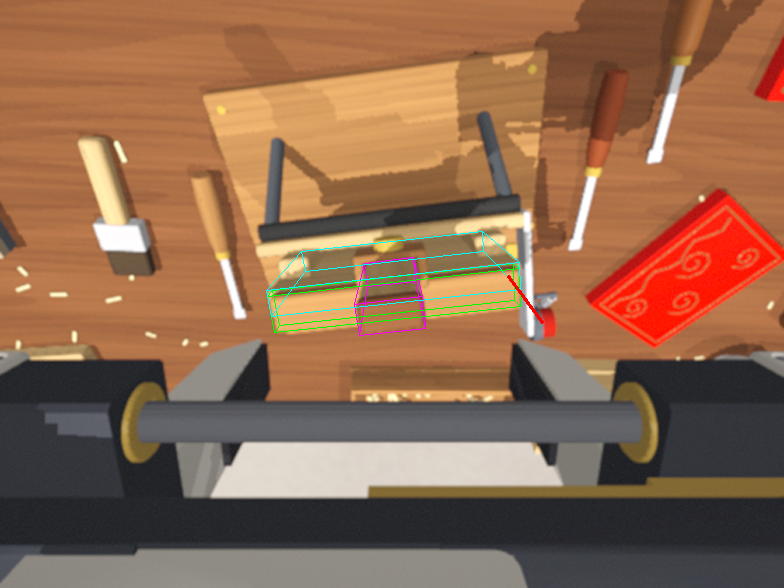

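Emit:
move_arm --deltas '[{"dp": [0.0,-0.004,0],"turn": [-6,0,0]},{"dp": [0.03,-0.004,0],"turn": [-6,0,0]},{"dp": [0.06,-0.004,0],"turn": [-6,0,0]},{"dp": [0.09,-0.004,0],"turn": [-6,0,0]},{"dp": [0.105,-0.004,0],"turn": [-6,0,0]},{"dp": [0.113,-0.004,0],"turn": [-6,0,0]},{"dp": [0.113,-0.004,0],"turn": [-6,0,0]}]'

```text
time: 10.15
tool_pos: [0.4554, -0.0811, 0.2603]
tool_rot: [-1.565, 1.188, 0.156]
contact_force: [-0.5, 0.2, 0.1]
opening: 0.0919
```

```bash
python3 st.py; python3 look.py wrist 8
```

```text
10.15 frame [-3.55e-02  1.00e-04  2.52e-01] F [-0.5  0.2  0.1] along mast 0.28 0.09191767374149715
10.15 [ 0.4554 -0.0811  0.2603] [[0.369, -0.917, -0.15], [0.058, -0.139, 0.989], [-0.928, -0.373, 0.002]] [-0.505  0.007  1.914  0.289  0.934 -2.365] [-0.5  0.2  0.1] 0.09191767374149715
```

View pics/wrist8.png

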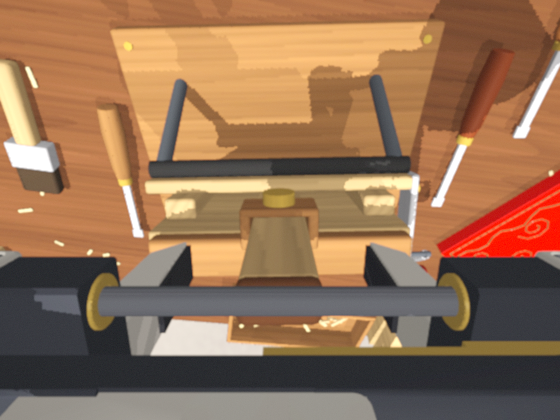

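Mast sits centred between the fingers (about 245–315 px). Close.

Emit:
move_arm --deltas '[{"dp": [0,0,0],"turn": [0,0,0]},{"dp": [0,0,0],"turn": [0,0,0]},{"dp": [0,0,0],"turn": [0,0,0]},{"dp": [0,0,0],"turn": [0,0,0]},{"dp": [0,0,0],"turn": [0,0,0]},{"dp": [0,0,0],"turn": [0,0,0]},{"dp": [0,0,0],"turn": [0,0,0]},{"dp": [0,0,0],"turn": [0,0,0]}]' --hand 0.02 --squeeze 30

```text
time: 11.0
tool_pos: [0.4555, -0.0808, 0.2612]
tool_rot: [-1.566, 1.187, 0.157]
contact_force: [-0.0, 3.9, 1.1]
opening: 0.0367
```

```bash
python3 st.py; python3 - <<'E'
from h import *
from cell import robot
s=robot.observe()
# waypoints, mast-fixed tool; deltas from present pose
f=(s['tool_pos']-H0)@Rf(0); Rr=Rf(0).T@Rtool(s)
for q in np.r_[np.arange(.03,.39,.03),.384,.4]:
    d,t=delta(s,F(f,q)[0],Rf(q)@Rr); print(round(q,3),d,t)
E
```

```text
11.0 frame [-0.0351  0.0003  0.2527] F [-0.   3.9  1.1] along mast 0.81 0.03669476476760161
0.03 [-0.0009 -0.0076  0.0001] [-0.01  0.02  1.72]
0.06 [-0.0017 -0.0152  0.0002] [-0.01  0.05  3.44]
0.09 [-0.0021 -0.0229  0.0003] [-0.02  0.07  5.16]
0.12 [-0.0024 -0.0305  0.0004] [-0.03  0.1   6.87]
0.15 [-0.0024 -0.0382  0.0005] [-0.03  0.12  8.59]
0.18 [-0.0022 -0.0458  0.0006] [-0.04  0.14 10.31]
0.21 [-0.0018 -0.0534  0.0007] [-0.04  0.17 12.03]
0.24 [-0.0011 -0.0611  0.0008] [-0.05  0.19 13.75]
0.27 [-0.0002 -0.0687  0.001 ] [-0.06  0.22 15.47]
0.3 [ 0.0009 -0.0762  0.0011] [-0.06  0.24 17.19]
0.33 [ 0.0023 -0.0838  0.0012] [-0.07  0.26 18.91]
0.36 [ 0.0038 -0.0913  0.0013] [-0.08  0.29 20.62]
0.384 [ 0.0053 -0.0972  0.0014] [-0.08  0.31 22.  ]
0.4 [ 0.0063 -0.1012  0.0014] [-0.08  0.32 22.92]
```

Emit:
move_arm --deltas '[{"dp": [-0.0005,-0.004,0],"turn": [0,0,0.9]},{"dp": [-0.001,-0.0076,0],"turn": [0,0,1.7]},{"dp": [-0.0017,-0.0152,0],"turn": [0,0,3.4]},{"dp": [-0.0021,-0.0229,0],"turn": [0,0,5.2]},{"dp": [-0.0024,-0.0305,0],"turn": [0,0,6.9]},{"dp": [-0.0024,-0.0382,0],"turn": [0,0,8.6]},{"dp": [-0.0022,-0.0458,0.001],"turn": [0,0,10.3]},{"dp": [-0.0018,-0.0534,0.001],"turn": [0,0,12]},{"dp": [-0.0011,-0.0611,0.001],"turn": [0,0,13.8]},{"dp": [-0.0002,-0.0687,0.001],"turn": [0,0,15.5]}]'

```text
time: 12.0
tool_pos: [0.5187, -0.0697, 0.2874]
tool_rot: [-1.559, 1.46, 0.164]
contact_force: [-3.1, 5.8, 1.8]
opening: 0.0367
```

```bash
cat > st2.py <<'E'
from h import *
from cell import robot
s=robot.observe(); d=s['tool_pos']-H0; d=Rz.T@d
f0=np.array([-.0351,.0003,.2527]); a=np.arctan2(-f0[0],f0[2]); ph=np.arctan2(-d[0],d[2])-a
x=Rz.T@Rtool(s)[:,0]
print(s['time'],"q from pos",.384-ph,"q from rot",.384-np.arctan2(x[0],-x[2]),"r",np.hypot(d[0],d[2]),np.hypot(f0[0],f0[2]),"F easel axes",(Rz.T@s['contact_force']).round(1),s['opening'])
E
python3 st2.py; python3 look.py side 9 220,130,380,250
```

```text
12.0 q from pos 0.27261971636110316 q from rot 0.27274745408422185 r 0.2553416748528151 0.25512604727859517 F easel axes [-2.1  6.2  1.8] 0.036653563895237204
12.0 [ 0.5187 -0.0697  0.2874] [[0.11, -0.982, -0.152], [0.018, -0.151, 0.988], [-0.994, -0.111, 0.001]] [-0.311  0.235  1.51   0.053  1.298 -2.046] [-3.1  5.8  1.8] 0.036653563895237204
```

View pics/side9c.png

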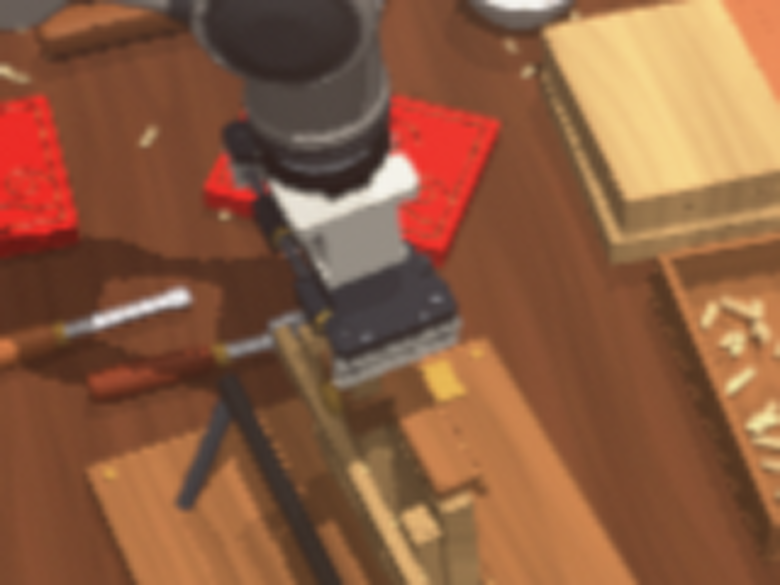

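Emit:
move_arm --deltas '[{"dp": [-0.0006,-0.005,0],"turn": [0,0,1.15]},{"dp": [-0.0012,-0.01,0],"turn": [0,0,2.3]},{"dp": [-0.0016,-0.014,0],"turn": [0,0,3.2]},{"dp": [-0.0019,-0.018,0],"turn": [0,0,4.1]},{"dp": [-0.0021,-0.0215,0],"turn": [0,0,4.9]},{"dp": [-0.0022,-0.0245,0],"turn": [0,0,5.5]},{"dp": [-0.0022,-0.0265,0],"turn": [0,0,6.0]},{"dp": [-0.0023,-0.028,0],"turn": [0,0,6.3]},{"dp": [-0.0023,-0.028,0],"turn": [0,0,6.3]}]'

```text
time: 12.95
tool_pos: [0.5461, -0.0649, 0.2929]
tool_rot: [-1.015, 1.567, 0.709]
contact_force: [-3.1, 7.4, 3.3]
opening: 0.0367
```

```bash
python3 st2.py
```

```text
12.95 q from pos 0.3838447536364722 q from rot 0.38076123813519325 r 0.25537470217860825 0.25512604727859517 F easel axes [-1.8  7.8  3.3] 0.03674239932794896
```

Emit:
move_arm --deltas '[{"dp": [0,-0.001,0],"turn": [0,0,0.2]},{"dp": [0,-0.001,0],"turn": [0,0,0.2]},{"dp": [0,-0.001,0],"turn": [0,0,0.2]}]'

```text
time: 13.25
tool_pos: [0.5469, -0.0647, 0.2931]
tool_rot: [0.011, 1.569, 1.735]
contact_force: [-3.3, 8.6, 3.6]
opening: 0.0366
```

```bash
python3 st2.py
```

```text
13.25 q from pos 0.38701845738058716 q from rot 0.38399516100614994 r 0.2553950504951706 0.25512604727859517 F easel axes [-1.8  9.   3.6] 0.0365531131504388
```

Emit:
move_arm --deltas '[{"dp": [0,-0.001,0],"turn": [0,0,0.2]},{"dp": [0,-0.002,0],"turn": [0,0,0.4]},{"dp": [0,-0.002,0],"turn": [0,0,0.4]}]'

```text
time: 13.55
tool_pos: [0.5489, -0.0644, 0.2933]
tool_rot: [1.317, 1.564, 3.041]
contact_force: [-4.3, 8.2, 4.9]
opening: 0.0368
```

```bash
python3 st2.py; python3 look.py side 10 260,160,340,220
```

```text
13.55 q from pos 0.39484851857838277 q from rot 0.3910154180961772 r 0.2553729277587238 0.25512604727859517 F easel axes [-2.9  8.8  4.9] 0.03675940019964855
13.55 [ 0.5489 -0.0644  0.2933] [[-0.007, -0.988, -0.153], [0.001, -0.153, 0.988], [-1.0, 0.007, 0.002]] [-2.550e-01  3.570e-01  1.318e+00 -1.000e-03  1.474e+00 -1.979e+00] [-4.3  8.2  4.9] 0.03675940019964855
```

View pics/side10c.png

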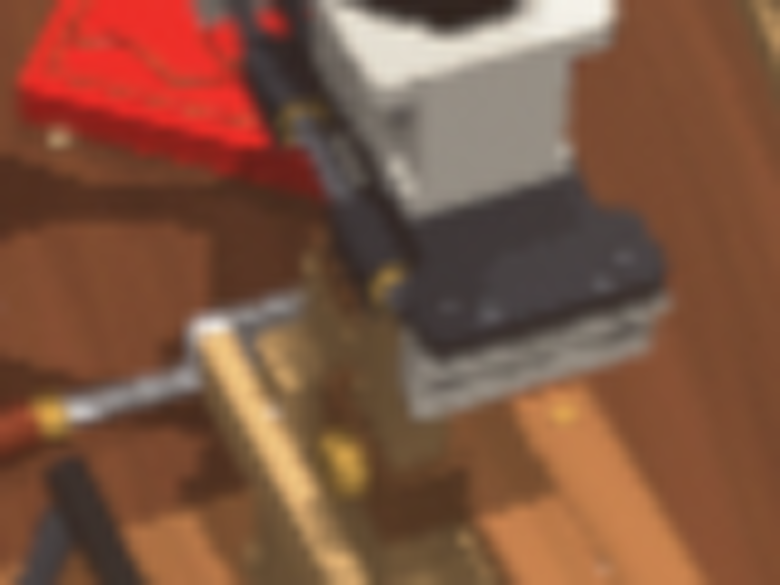

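Emit:
move_arm --deltas '[{"dp": [0,-0.001,0],"turn": [0,0,0.2]},{"dp": [0,-0.002,0],"turn": [0,0,0.4]},{"dp": [0,-0.002,0],"turn": [0,0,0.4]}]'

```text
time: 13.9
tool_pos: [0.5507, -0.0641, 0.2936]
tool_rot: [1.444, 1.557, -3.115]
contact_force: [-5.1, 8.4, 6.6]
opening: 0.0366
```

```bash
python3 st2.py
```

```text
13.9 q from pos 0.40210868963926727 q from rot 0.39808987514745925 r 0.2553977978786524 0.25512604727859517 F easel axes [-3.7  9.1  6.6] 0.03663820798603258
```

```bash
python3 look.py wrist 11; python3 look.py top 11 220,120,360,230; python3 - <<'E'
from h import *
from ov import draw
i=load("wrist11_i.npz")
cv2.imwrite("pics/ovw11.png",draw(cv2.imread("pics/wrist11.png"),i,0,1.4,[0,0,560,420],q=.384,k=3.23))
E
```

```text
13.9 [ 0.5507 -0.0641  0.2936] [[-0.014, -0.988, -0.153], [-0.0, -0.153, 0.988], [-1.0, 0.014, 0.002]] [-0.252  0.365  1.306 -0.004  1.484 -1.975] [-5.1  8.4  6.6] 0.03663820798603258
13.95 [ 0.5507 -0.0641  0.2935] [[-0.014, -0.988, -0.153], [-0.0, -0.153, 0.988], [-1.0, 0.014, 0.002]] [-0.252  0.365  1.306 -0.004  1.484 -1.975] [-5.1  8.7  6.6] 0.036550348079531614
```

View pics/ovw11.png

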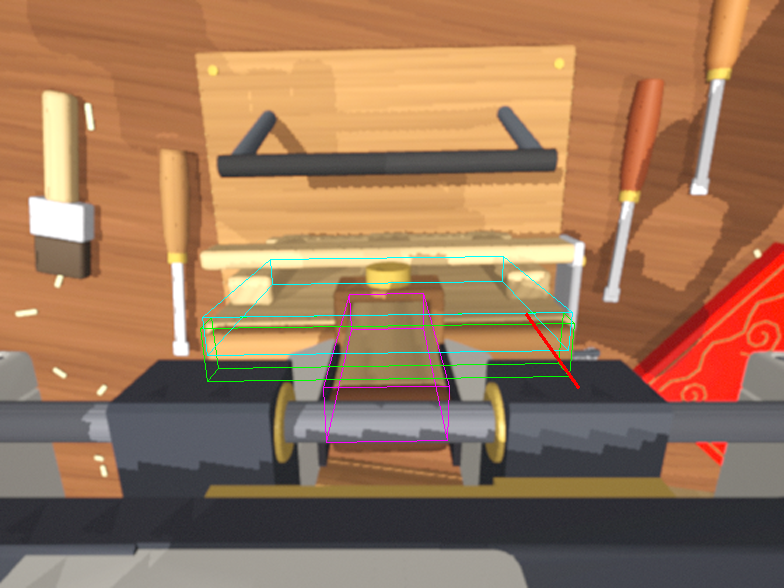

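View pics/top11c.png

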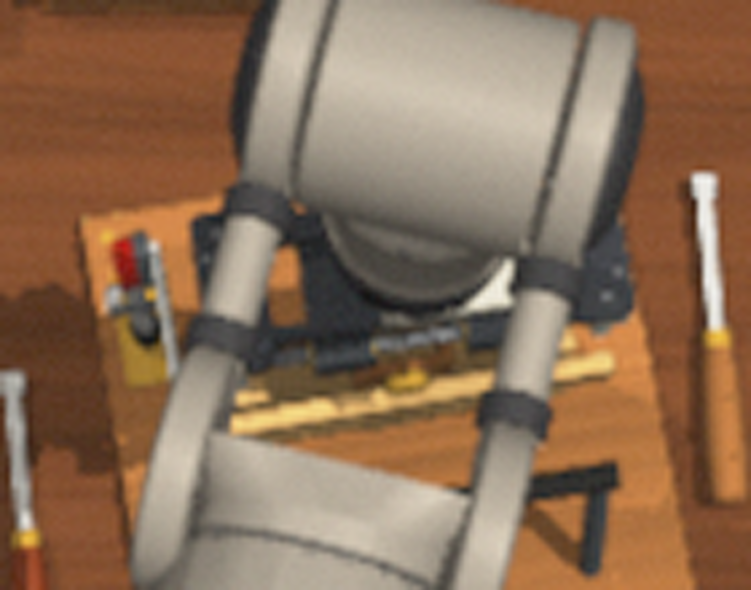

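```bash
python3 - <<'E'
from h import *
i=load("top11_i.npz"); s=750/140
for q in (.384,.402):
  for k in (3.23,3.33,3.5): print(q,k,"hub",((proj(i,F([.05,.135,.12],q))[0]-[220,120])*s).round(0),"foot",((proj(i,foot(k,q))[0]-[220,120])*s).round(0),"foot z",foot(k,q)[2])
pl=[[.045+a,.135+b,-.017] for a in(-.035,.035) for b in (-.017,.017)]
print("plate",((proj(i,np.array(pl)@Rz.T+H0)-[220,120])*s).round(0).tolist())
d=np.load("top11_d.npy");print(d[120+int(325/s)-2:120+int(325/s)+3,220+int(145/s)-2:220+int(145/s)+3])
E
```

```text
0.384 3.23 hub [128. 266.] foot [148. 333.] foot z 0.03249988925362165
0.384 3.33 hub [128. 266.] foot [151. 352.] foot z 0.03426511662870634
0.384 3.5 hub [128. 266.] foot [156. 384.] foot z 0.040133544026778066
0.402 3.23 hub [127. 263.] foot [148. 333.] foot z 0.03180456714691494
0.402 3.33 hub [127. 263.] foot [151. 353.] foot z 0.033797597856668554
0.402 3.5 hub [127. 263.] foot [156. 384.] foot z 0.04004173190670037
plate [[184.0, 377.0], [129.0, 386.0], [166.0, 266.0], [112.0, 275.0]]
[[1.2431524 1.3122191 1.3157699 1.3774829 1.2226607]
 [1.3118895 1.3150754 1.323614  1.343195  1.2194682]
 [1.3225609 1.3219789 1.3297524 1.3479676 1.3463178]
 [1.3338    1.338022  1.3432423 1.3421785 1.3480476]
 [1.3447226 1.3444875 1.3413585 1.3421106 1.3572775]]
```

Emit:
move_arm --deltas '[{"dp": [0,-0.001,0],"turn": [0,0,0.2]},{"dp": [0,-0.001,0],"turn": [0,0,0.2]},{"dp": [0,-0.001,0],"turn": [0,0,0.2]},{"dp": [0,-0.001,0],"turn": [0,0,0.2]}]' --squeeze 35

```text
time: 14.4
tool_pos: [0.5515, -0.064, 0.2937]
tool_rot: [1.475, 1.553, -3.084]
contact_force: [-5.6, 7.8, 7.0]
opening: 0.0369
```

```bash
python3 st2.py; python3 look.py side 12; python3 look.py wrist 12; python3 - <<'E'
from h import *
# frame angle from wrist depth: bar and mast in frame coords of hinge for various q
i=load("wrist12_i.npz"); d=np.load("wrist12_d.npy")
V,U=np.mgrid[150:260,140:420];D=d[V,U]; c=np.stack([(U-i['cx'])/i['fx']*D,(V-i['cy'])/i['fy']*D,D],-1)
W=(c-i['t'])@i['R']; f=(W-H0)@Rf(.384)
def st(l,m):
    q=f[m&(D>0)]; print(l,len(q),np.percentile(q,[2,50,98],axis=0).round(4).tolist() if len(q) else '')
st("bar wings",(f[...,2]>.18)&(f[...,2]<.22)&(abs(f[...,1])>.05)&(abs(f[...,1])<.093)&(f[...,0]>-.04))
st("behind",(f[...,2]>.08)&(f[...,2]<.22)&(abs(f[...,1])<.1)&(f[...,0]<-.03))
E
```

```text
14.4 q from pos 0.4052031853245935 q from rot 0.4016291697767231 r 0.25540673898352456 0.25512604727859517 F easel axes [-4.2  8.6  7. ] 0.03687664957027276
14.4 [ 0.5515 -0.064   0.2937] [[-0.018, -0.988, -0.153], [-0.001, -0.153, 0.988], [-1.0, 0.018, 0.002]] [-0.25   0.368  1.3   -0.005  1.49  -1.974] [-5.6  7.8  7. ] 0.03687664957027276
14.45 [ 0.5515 -0.064   0.2936] [[-0.018, -0.988, -0.152], [-0.001, -0.152, 0.988], [-1.0, 0.018, 0.002]] [-0.25   0.368  1.301 -0.005  1.49  -1.974] [-5.8  8.2  7. ] 0.03674758271261673
bar wings 3174 [[-0.0246, -0.0908, 0.1805], [-0.0196, 0.0534, 0.1962], [-0.0089, 0.0915, 0.1979]]
behind 8308 [[-0.0577, -0.0931, 0.1125], [-0.0488, 0.0007, 0.1363], [-0.0312, 0.0938, 0.2141]]
```

View pics/side12.png

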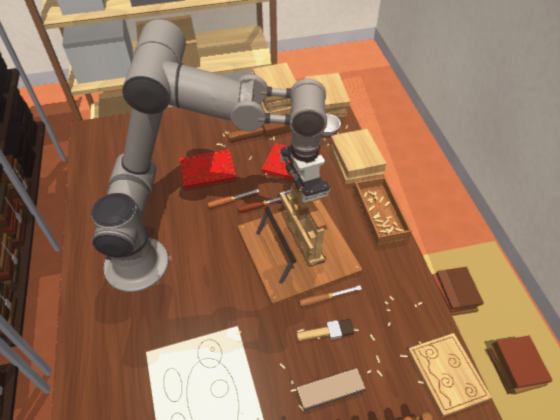

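Emit:
move_arm --deltas '[{"dp": [0,0,0],"turn": [0,0,0]},{"dp": [0,0,0],"turn": [0,0,0]},{"dp": [0,0,0],"turn": [0,0,0]},{"dp": [0,0,0],"turn": [0,0,0]},{"dp": [0,0,0],"turn": [0,0,0]},{"dp": [0,0,0],"turn": [0,0,0]}]'

```text
time: 15.1
tool_pos: [0.5515, -0.064, 0.2936]
tool_rot: [1.474, 1.553, -3.085]
contact_force: [-5.8, 7.4, 7.8]
opening: 0.0368
```

```bash
python3 st2.py; python3 -c "
from cell import robot
print(robot.hand_in())"
```

```text
15.1 q from pos 0.4050860656239864 q from rot 0.40169366120117567 r 0.25539039049185 0.25512604727859517 F easel axes [-4.5  8.2  7.8] 0.03677235911247395
the job is handed in; nothing more can be done
None
```

The job is handed in at about 15 s. I pushed the clamp down on its right wing and pushed the kickstand forward past dead centre, where it snapped down. Then I gripped the mast head (35 N), brought the frame up and held it there.

What the last checks showed:
- **Clamp:** the top of its bar measures 196 mm up the mast, both after the push and when upright, so the gap to the block is about 0. The push peaked at about 59 N along the mast, well above the 5 to 15 N suggested. That force was at the fingertips, not on the arm or gripper body.
- **Frame:** it stands at about 0.40 rad by my pose estimate, steady and inside the 0.334–0.434 band. It is slightly past the nominal 0.384.
- **Foot on the plate:** the hand's push against the frame rose steadily beyond about 0.39 rad (1.8 N to 4.5 N). I take that as the foot pressing on the plate, at roughly 10 N or more; the foot force was not measured directly.
- **Kickstand:** the side and top views put the foot within a few pixels of where the model has it at full stop.
- **Block and bench:** I did not measure the block's seat on the ledge separately. In the views I took, none of the tools or other things looked moved.

One thing was unexplained: a sideways force of about 8 N on the gripper along the hinge, probably from a slightly off-centre grip.

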